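# Rebuild two filling heads: a seal, then its fitting, on each

### The arm

A 6-joint arm with a two-finger parallel gripper is mounted at the origin on the work surface; the furniture and walls round the work are solid. World frame = base frame: x ahead of the robot, y to its left, z up, the work surface at z = 0. Lengths are in mm, angles in rad, forces in N, time in s.
With the tool pointing down it reaches from about 250 to 800 mm from the base axis. Payload 8.5 kg.
Tool frame: the origin (TCP) lies midway between the tips of the shut fingers; the grasp point (between the pads) lies 19 mm behind it; x points along the fingers, z is the direction in which the jaws open and shut, and the axes are right-handed (so a half turn about x gives the same grasp; the last joint's range is limited). The gripper opens to 85 mm and grips with 20 to 120 N. Pads are 22 mm wide; open, the fingers measure 114 mm over their backs; the gripper's body (76 mm by 85 mm) begins 54 mm behind the grasp point. The pads swing forward as they close: fully open they stand 13 mm farther back than shut.
Start: joints at [1.273, 0.238, -0.013, 1.319, 0, 1.571], TCP at [154.03, 501.85, 231.276] pointing down, gripper open.
Joint ranges: [-2.66, 2.66], [-1.03, 1.9], [-1.14, 1.46], [-1.82, 2.27], [-1.45, 1.34], [-3.14, 3.14]. Speed limits (rad/s): [2.22, 2.22, 2.79, 3.14, 3.14, 3.14].

### API

Orientations are given as a unit quaternion [x, y, z, w].
In Python, from plant import r, planner, get_state, eyes gives the robot as it stands. The module is installed in compiled form; this text tells all that it offers. Calls block until the motion is done:
- r.move_to(position, orientation): joint-space move of the TCP to a pose.
- r.move_l(position, rotation=None, feed=150, max_force=None): straight line of the TCP; rotation=None keeps the orientation; feed is the mean speed in mm/s. With max_force (N) it stops when the force on the tool has changed by that much, and returns True; else False.
- r.move_j(angles): joint-space move.
- r.grip(opening, squeeze=None): opening from 0.0 (shut) to 1.0 (fully open); squeeze is the grip in N (None keeps the last); returns when the fingers have stopped.
- r.hold(seconds).
- planner.inverse_kinematics(position, orientation): joint angles nearest the present ones, or None.
- get_state(): the state.
- eyes.capture(name): name is "scene" or "top" or "wrist"; returns a dict with "frame" (384x512x3 uint8, red, green, blue), "depth" (384x512 float32, mm along the optical axis (not along the pixel's ray), 0 where there is no reading), "fx", "fy", "cx", "cy" (pixels), "extrinsics" (4x4, takes a point from camera to world coordinates). Camera axes: x right, y up, looking along -z (the intrinsics and any distortion apply to the point x, -y, -z); pixel columns grow to the right and rows downward; lengths in mm; the calibration is good to about 2 mm. The wrist camera is an equidistant fisheye: a pixel r from the principal point sees the ray r / f radians off the axis. A picture is of the moment at which its call begins.
A pose or a line that the arm cannot do raises r.Unreachable and nothing moves.
- r.hand_in(): hands the job in, once; it reports no verdict.
The state is a dict: "time_s": time; "joints": joint angles; "qd": joint speeds; "tau": joint torques, N m; "eef_pos": TCP position; "eef_rot": TCP orientation; "contact_force": force on the tool from outside, world axes, zero at the start; "torque": the same for the moment, N m; "width": opening from 0.0 (shut) to 1.0 (fully open).
Only numpy, scipy, OpenCV 4.12 (cv2) and the standard library are available. Lean on these libraries where they do the work, as an engineer would, in place of code of your own. Each camera call takes 0.05 s, during which the arm holds its last target.

### The job

Rebuild the two steel filling heads that stand upside down on the bench: pick out the two loose white seal rings and lay each flat in the recess on top of the head it fits, the large ring in the wide head and the small ring in the narrow one. On the large seal stand the flanged ferrule and on the small seal the filling nozzle, each flange down, upright and centred. Leave the tape roll, the dosing cup and the lying bottle where they are.

Things in the scene. Friction and masses are not known exactly. Their poses are not given: they have to be found in the camera images.
- seal_wide_mid (a point): large white seal ring, plain doughnut shape, lying flat on the bench: outside diameter 43 mm, 8 mm thick, rounded edge (widest half-way up). Treat it as a solid disc: it is gripped across its outside, not through its hole. The point is its centre, half-way up (4 mm above its underside); z is up
- seal_narrow_mid (a point): small white seal ring, same shape but smaller, lying flat on the bench: outside diameter 29 mm, 7 mm thick, rounded edge (widest half-way up), gripped across its outside. The point is its centre, half-way up (3.5 mm above its underside); z is up
- ferrule_mid (a point): ferrule, a short light-grey flanged tube stub standing on its flange: flange 50 mm diameter at the bottom, narrowing to a tube of about 40 mm at the top, 30 mm tall, 140 g; grip it across the tube near the top. The point is on its axis, half-way up (15 mm above its underside); z is up
- nozzle_mid (a point): filling nozzle, light grey, standing on its flange with its thin spout up: flange 32 mm diameter and 10 mm thick at the bottom, barrel 22 mm diameter from 10 to 36 mm above the underside, spout 10 mm diameter up to 67 mm; 90 g; grip it across the barrel. The point is on its axis, half-way up (33.5 mm above its underside); z is up
- port_wide (a point): wide filling head, steel, fixed: base flange 76 mm, on top a round rim 55 mm outside, its edge 60 mm above the bench, with a flat round recess 47 mm wide and 3 mm deep for the large seal (which stands 5 mm proud). Inlet stub 30 mm above the bench along this point's x, to 53 mm from the axis. The point is the centre of the recess floor, 57 mm above the bench; z is up
- port_narrow (a point): narrow filling head, steel, fixed: same base and inlet stub, slimmer neck, round rim only 41 mm outside, its edge 60 mm above the bench, with a flat round recess 33 mm wide and 3 mm deep for the small seal (which stands 4 mm proud). The point is the centre of the recess floor, 57 mm above the bench; x points along the stub, z is up
- tape_roll: roll of packing tape lying flat, 103 mm diameter, 48 mm tall, not to be moved. Origin: centre of its underside
- beaker: small white dosing cup, open at the top, 58 mm diameter, 61 mm tall, not to be moved. Origin: centre of its underside
- bottle_lying: oval tan bottle with a white top, lying on its flat side, 97 x 89 x 26 mm as it lies, not to be moved. Origin: centre of its underside
Things that resemble listed ones, but are neither listed nor needed, are in the scene too. Leave any green look-alike of the part that bears ferrule_mid alone.

How it is judged (in metres and radians):
At the end, for the whole second after the job is handed in: Each seal flat and fully down in its own head's recess (height 1.3 mm, 5 mm off axis); ferrule upright, flange down, on the large seal within 8 mm of its axis, nozzle on the small one within 7 mm (height 2.5 mm, tilt 0.08 rad); all four let go and at rest (z of seal_wide_mid in the frame of port_wide between 0.0027 and 0.0053 m and horizontal distance between seal_wide_mid and port_wide below 0.005 m and angle between each of seal_wide_mid, seal_narrow_mid's own z axis and vertical below 0.06 rad and z of seal_narrow_mid in the frame of port_narrow between 0.0022 and 0.0048 m and horizontal distance between seal_narrow_mid and port_narrow below 0.005 m and z of ferrule_mid in the frame of port_wide between 0.0205 and 0.0255 m and horizontal distance between ferrule_mid and port_wide below 0.008 m and angle between each of ferrule_mid, nozzle_mid's own z axis and vertical below 0.08 rad and z of nozzle_mid in the frame of port_narrow between 0.038 and 0.043 m and horizontal distance between nozzle_mid and port_narrow below 0.007 m and horizontal distance between ferrule_mid and seal_wide_mid below 0.008 m and horizontal distance between nozzle_mid and seal_narrow_mid below 0.007 m and linear speed of each of seal_wide, seal_narrow, ferrule, nozzle below 0.01 m/s); the robot touches nothing.
It fails at once if the tape roll is moved more than 30 mm (distance of tape_roll from where it was at the start of the episode above 0.03 m).
It fails at once if the dosing cup is moved more than 30 mm (distance of beaker from where it was at the start of the episode above 0.03 m).
It fails at once if the lying bottle is moved more than 30 mm (distance of bottle_lying from where it was at the start of the episode above 0.03 m).
It also fails if it takes over 109 s, if anything falls off the work surface, if the arm or the gripper's body presses on something with over 40 N, if the wrist force passes 120 N, or if a joint passes its speed limit or range.

## Working session

There is one attempt and no reset: what is moved stays moved. The work goes in short steps, each a Python script; the robot and the scene stay as the last script left them, time stands still between calls to the robot, and variables do not carry over. Pictures are saved under pics/ and viewed, and the job is handed in when it is done.

```bash
mkdir -p pics; ls; cat > h.py <<'E'
import numpy as np, cv2
from plant import r, planner, get_state, eyes
def cap(n,f=None):
    c=eyes.capture(n)
    if f: cv2.imwrite('pics/'+f,cv2.cvtColor(c['frame'],cv2.COLOR_RGB2BGR))
    return c
def pts(c):
    d=c['depth'];v,u=np.mgrid[:d.shape[0],:d.shape[1]]
    p=np.stack([(u-c['cx'])/c['fx']*d,-(v-c['cy'])/c['fy']*d,-d,np.ones_like(d)],-1)
    return (p@np.array(c['extrinsics']).T)[...,:3]
def ray(c,u,v,z):
    E=np.array(c['extrinsics']);d=E[:3,:3]@np.array([(u-c['cx'])/c['fx'],-(v-c['cy'])/c['fy'],-1]);o=E[:3,3]
    return o+d*(z-o[2])/d[2]
E
python3 - <<'E'
from h import *
import pickle
for n in ['scene','top','wrist']:
    c=cap(n,n+'0.png'); pickle.dump(c,open(n+'0.pkl','wb'))
    print(n,c['fx'],c['cx'],c['cy'],np.round(c['extrinsics'],3).tolist())
s=get_state();print(s)
E
```

```text
pics
scene 383.4630052837994 252.64362528072564 193.2639960886459 [[0.692, 0.372, -0.618, -163.231], [-0.721, 0.343, -0.601, -633.765], [-0.011, 0.862, 0.506, 626.166], [0.0, 0.0, 0.0, 1.0]]
top 347.20782113322053 262.1686168476024 187.59282168328426 [[-0.093, 0.966, -0.242, 324.909], [-0.996, -0.091, 0.021, 57.594], [-0.001, 0.243, 0.97, 981.43], [0.0, 0.0, 0.0, 1.0]]
wrist 297.3186396354542 258.68974764563285 193.78095182289275 [[0.294, -0.915, -0.278, 82.86], [0.956, 0.281, 0.087, 522.776], [-0.001, -0.291, 0.957, 372.991], [0.0, 0.0, 0.0, 1.0]]
{'time_s': 0.15, 'joints': array([ 1.27298539e+00,  2.38692212e-01, -1.40569869e-02,  1.31921407e+00,
        3.54865822e-06,  1.57078548e+00]), 'qd': array([ 0.00027595, -0.00248965,  0.00070369, -0.00057762,  0.00019892,
       -0.00076579]), 'tau': array([-8.31175521e-05, -5.39078808e+01,  3.46596551e+01,  1.44745305e-02,
       -2.17284963e-06,  1.40819516e-06]), 'eef_pos': array([153.95409624, 501.5819657 , 230.80089063]), 'eef_rot': array([-0.42053635,  0.56897509,  0.42004792,  0.56831001]), 'contact_force': array([ 0.54093171, -0.03755955, -0.72174375]), 'torque': array([ 0.00835085, -0.01513926, -0.04836099]), 'width': 1.001714471528043}
```

View pics/scene0.png

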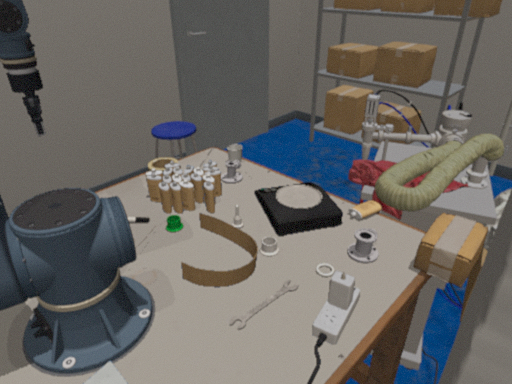

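View pics/top0.png

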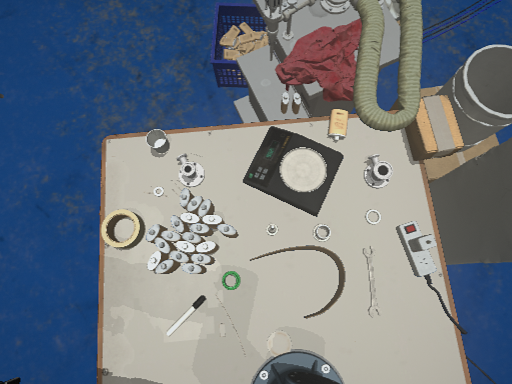

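The top view shows two loose rings, at (373,216) and (158,190). The ferrule is at (322,232), with a green look-alike at (231,281), and the nozzle is at (272,229). The heads are at (378,172) and (190,172), the tape at (121,229), the cup at (157,142) and the bottle at (339,123). I'll take close crops to tell the parts apart.

```bash
python3 - <<'E'
from h import *
import pickle
c=pickle.load(open('top0.pkl','rb'));im=cv2.cvtColor(c['frame'],cv2.COLOR_RGB2BGR)
def cr(u,v,w=32): return cv2.resize(im[v-w:v+w,u-w:u+w],(256,256),interpolation=cv2.INTER_CUBIC)
cv2.imwrite('pics/cr0.png',np.vstack([np.hstack([cr(373,216),cr(158,190),cr(322,232)]),np.hstack([cr(378,172),cr(190,172),cr(272,229)])]))
P=pts(c)
for n,(u,v) in dict(big=(373,216),sm=(158,190),fer=(322,232),noz=(272,229),hR=(378,172),hL=(190,172),tape=(121,229),green=(231,281),cup=(157,142)).items():
    print(n,np.round(P[v,u]),np.round(ray(c,u,v,0)), 'zmax',np.nanmax(P[v-6:v+7,u-6:u+7,2]).round())
E
```

```text
big [ 456. -271.    1.] [ 457. -271.    0.] zmax 981.0
sm [590. 338.   2.] [590. 339.   0.] zmax 11.0
fer [ 425. -120.   -0.] [ 425. -120.    0.] zmax 35.0
noz [441.  21.  43.] [446.  20.   0.] zmax 981.0
hR [ 569. -286.   58.] [ 585. -308.    0.] zmax 65.0
hL [618. 232.  59.] [636. 243.   0.] zmax 981.0
tape [486. 445.   1.] [486. 445.   0.] zmax 11.0
green [316. 145.   4.] [316. 145.   0.] zmax 981.0
cup [737. 337.   6.] [740. 338.   0.] zmax 981.0
```

View pics/cr0.png

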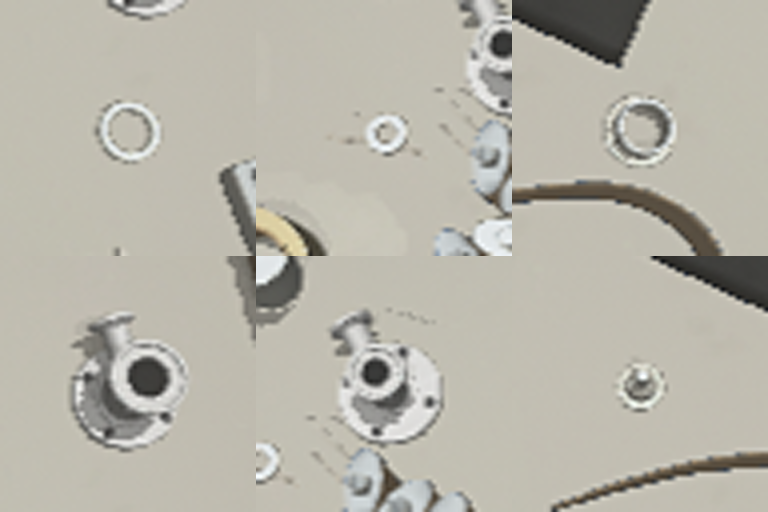

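View pics/wrist0.png

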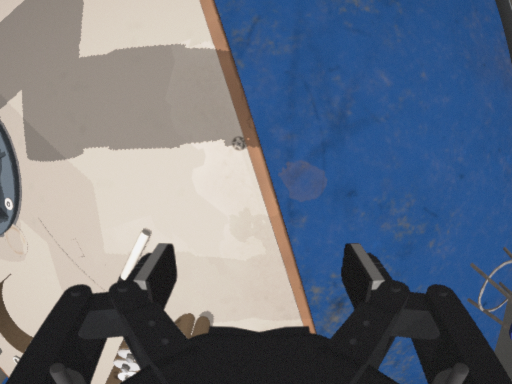

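The right head (378,172) has the wider rim, so it is port_wide. The left head (190,172) is port_narrow. The ring at (373,216) measures about 42 mm and the one at (158,190) about 29 mm. Next I'll get obstacle heights and rough fixes, then refine with the wrist camera.

```bash
cat >> h.py <<'E'
from scipy.spatial.transform import Rotation as Ro
def q(psi):
    z=np.array([np.cos(psi),np.sin(psi),0]);x=np.array([0,0,-1.]);y=np.cross(z,x)
    return Ro.from_matrix(np.stack([x,y,z],1)).as_quat()
def wray(c,u,v,z):
    E=np.array(c['extrinsics']);a=(u-c['cx'])/c['fx'];b=(v-c['cy'])/c['fy'];t=np.hypot(a,b);s=np.sin(t)/t if t>1e-9 else 1
    d=E[:3,:3]@np.array([a*s,-b*s,-np.cos(t)]);o=E[:3,3];return o+d*(z-o[2])/d[2]
def wproj(c,p):
    E=np.array(c['extrinsics']);d=E[:3,:3].T@(np.asarray(p,float)-E[:3,3]);d[1]*=-1;d[2]*=-1
    t=np.arctan2(np.hypot(d[0],d[1]),d[2]);k=t/np.hypot(d[0],d[1]);return c['cx']+c['fx']*k*d[0],c['cy']+c['fy']*k*d[1]
def ortho(c,P0,half,z,s=0.5):
    "bird's-eye view of plane z from wrist picture; col -> -y , row -> -x, s mm/px"
    n=int(2*half/s);m=np.zeros((n,n,2),np.float32)
    for i in range(n):
        for j in range(n):
            m[i,j]=wproj(c,(P0[0]+half-i*s,P0[1]+half-j*s,z))
    return cv2.remap(c['frame'],m[...,0],m[...,1],cv2.INTER_LINEAR)
E
python3 - <<'E'
from h import *
import pickle
c=pickle.load(open('top0.pkl','rb'));P=pts(c);Z=P[...,2]
def mx(n,u0,u1,v0,v1):
    p=P[v0:v1,u0:u1].reshape(-1,3);p=p[(p[:,2]<300)&(p[:,2]>12)]
    print(n,len(p),np.percentile(p,[2,98],axis=0).round().tolist() if len(p) else '')
mx('bottles',145,240,190,275);mx('band',245,350,242,320);mx('power',398,440,220,280);mx('scale',240,345,125,215);mx('tape',98,145,205,252);mx('cup',145,170,128,156);mx('fer',310,335,222,241);mx('noz',262,282,220,238);mx('headR',360,398,150,190);mx('headL',175,206,150,190)
print(Ro.from_quat(get_state()['eef_rot']).as_matrix().round(2))
# rough axis: head top band
for n,(u0,u1,v0,v1,zl,zh) in dict(R=(360,398,150,190,52,70),L=(175,206,150,190,52,70),fer=(310,335,220,243,22,40),noz=(262,282,218,238,5,80),big=(360,386,204,228,4,20),sm=(148,168,181,199,4,20)).items():
    p=P[v0:v1,u0:u1].reshape(-1,3);p=p[(p[:,2]<zh)&(p[:,2]>zl)]
    print(n,len(p),((p.min(0)+p.max(0))/2).round(1),(np.ptp(p,axis=0)).round(1))
E
```

```text
bottles 4038 [[352.0, 133.0, 22.0], [543.0, 336.0, 98.0]]
band 665 [[211.0, -155.0, 13.0], [388.0, 70.0, 54.0]]
power 1331 [[282.0, -396.0, 15.0], [422.0, -331.0, 102.0]]
scale 5657 [[490.0, -198.0, 22.0], [725.0, 65.0, 74.0]]
tape 900 [[433.0, 377.0, 14.0], [529.0, 475.0, 52.0]]
cup 321 [[700.0, 297.0, 13.0], [753.0, 350.0, 64.0]]
fer 77 [[405.0, -137.0, 13.0], [441.0, -99.0, 34.0]]
noz 49 [[435.0, 12.0, 14.0], [451.0, 29.0, 68.0]]
headR 457 [[549.0, -324.0, 13.0], [623.0, -275.0, 63.0]]
headL 322 [[566.0, 215.0, 12.0], [678.0, 269.0, 82.0]]
[[-0.   -0.96  0.29]
 [-0.    0.29  0.96]
 [-1.    0.   -0.  ]]
R 307 [ 573.6 -300.6   58.9] [53.3 53.5 12.5]
L 166 [628.4 237.5  59.4] [39.6 38.4 10.6]
fer 55 [ 423.3 -118.1   28.9] [36.3 37.5 12.7]
noz 99 [445.6  16.8  37.3] [28.9 35.4 64.1]
big 97 [ 459.8 -272.8    8.3] [56.2 71.6  8.5]
sm 60 [588.9 338.8   7.7] [50.7 48.9  7.3]
```

```bash
python3 - <<'E'
from h import *
import pickle
c=pickle.load(open('top0.pkl','rb'));P=pts(c).reshape(-1,3)
for n,x,y in (('sm',589,339),('L',628,237)):
    p=P[(P[:,2]>55)&(P[:,2]<150)];d=np.hypot(p[:,0]-x,p[:,1]-y);p=p[d<100];
    a=np.degrees(np.arctan2(p[:,1]-y,p[:,0]-x));d=d[d<100]
    for k in range(-180,180,30):
        m=(a>=k)&(a<k+30)
        if m.any(): print(n,k,d[m].min().round(),p[m][:,2].max().round())
Q=q(np.pi/2)
for n,x,y in (('sm',589,339),('L',628,237),('noz',445,17),('fer',423,-118),('big',459,-272),('R',573,-300)):
    r.move_to([x,y,170],Q); r.hold(0.2)
    w=cap('wrist','w_%s.png'%n);pickle.dump(w,open('w_%s.pkl'%n,'wb'));s=get_state();print(n,s['time_s'],s['eef_pos'].round(1))
ims=[cv2.imread('pics/w_%s.png'%n) for n in ('sm','L','noz','fer','big','R')]
cv2.imwrite('pics/w1.png',cv2.resize(np.vstack([np.hstack(ims[:3]),np.hstack(ims[3:])]),(800,400)))
E
```

```text
sm -150 96.0 86.0
sm -120 91.0 88.0
sm -90 89.0 65.0
sm -60 100.0 61.0
L -180 4.0 93.0
L -150 3.0 63.0
L -120 5.0 62.0
L -90 3.0 63.0
L -60 7.0 63.0
L -30 6.0 62.0
L 0 3.0 63.0
L 30 5.0 61.0
L 60 4.0 64.0
L 90 1.0 63.0
L 120 5.0 65.0
L 150 4.0 99.0
sm 2.1083 [588.5 339.7 170.3]
L 2.875 [627.6 238.1 170. ]
noz 4.225 [445.6  17.5 169.8]
fer 5.0833 [ 423.3 -117.1  170. ]
big 6.0083 [ 459.1 -271.   170.3]
R 6.8 [ 572.2 -299.8  170.7]
```

View pics/w1.png

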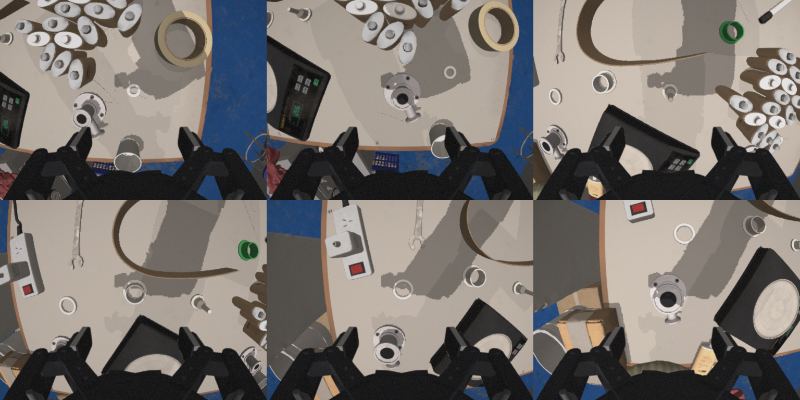

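The wrist pictures show each target near the middle, clear of the fingers. I'll rectify them onto the right planes and fit circles.

```bash
python3 - <<'E'
from h import *
import pickle
L=[('sm',589,339,4),('L',628,237,60),('noz',445,17,10),('fer',423,-118,30),('big',459,-272,4),('R',573,-300,60)]
o=[]
for n,x,y,z in L:
    w=pickle.load(open('w_%s.pkl'%n,'rb'));g=ortho(w,(x,y),50,z,0.4)
    cv2.imwrite('o_%s.png'%n,g[...,::-1]);g=g[...,::-1].copy();
    for k in range(0,250,25): g[k,::5]=g[::5,k]=(0,0,255) 
    o.append(g)
cv2.imwrite('pics/o1.png',np.vstack([np.hstack(o[:3]),np.hstack(o[3:])]))
E
```

```text
(no output)
```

View pics/o1.png

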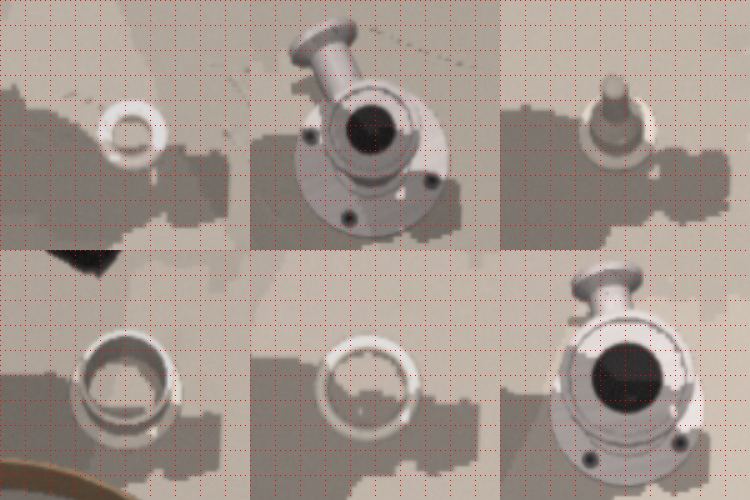

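```bash
cat >> h.py <<'E'
def circ(g,P0,half,s,rmm,tol=1.5,p2=8):
    a=cv2.GaussianBlur(cv2.cvtColor(cv2.resize(g,None,fx=2,fy=2,interpolation=cv2.INTER_CUBIC),cv2.COLOR_RGB2GRAY),(0,0),1.5);s=s/2
    C=cv2.HoughCircles(a,cv2.HOUGH_GRADIENT_ALT if 0 else cv2.HOUGH_GRADIENT,1,8,param1=60,param2=p2,minRadius=int((rmm-tol)/s),maxRadius=int((rmm+tol)/s)+1)
    if C is None: return []
    return [(round(P0[0]+half-v*s,1),round(P0[1]+half-u*s,1),round(R*s,1)) for u,v,R in C[0][:4]]
def darkhole(g,P0,half,s,thr=60):
    m=(g.max(2)<thr).astype(np.uint8);n,l,st,ce=cv2.connectedComponentsWithStats(m)
    k=[i for i in range(1,n) if st[i,4]*s*s>100]; 
    return [(round(P0[0]+half-(ce[i][1])*s,1),round(P0[1]+half-(ce[i][0])*s,1),round(2*np.sqrt(st[i,4]*s*s/np.pi),1),st[i,2:4]*s) for i in k]
E
python3 - <<'E'
from h import *
import pickle
L=[('sm',589,339,3.5,14.5),('L',628,237,60,20.5),('noz',445,17,5,16),('fer',423,-118,30,20),('fer',423,-118,3,25),('big',459,-272,4,21.5),('R',573,-300,60,27.5)]
for n,x,y,z,R in L:
    w=pickle.load(open('w_%s.pkl'%n,'rb'));g=ortho(w,(x,y),50,z,0.4)
    print(n,z,circ(g,(x,y),50,.4,R))
    if n in 'LR': print('  bore',darkhole(ortho(w,(x,y),50,57,.4),(x,y),50,.4))
# cross-views
for n,x,y,z,R,src in [('sm',589,339,3.5,14.5,'L'),('big',459,-272,4,21.5,'R'),('big',459,-272,4,21.5,'fer'),('R',573,-300,60,27.5,'big')]:
    w=pickle.load(open('w_%s.pkl'%src,'rb'));g=ortho(w,(x,y),50,z,0.4)
    print('x',n,src,circ(g,(x,y),50,.4,R))
    if n in 'LR': print('  bore',darkhole(ortho(w,(x,y),30,57,.4),(x,y),30,.4))
w=pickle.load(open('top0.pkl','rb'))
E
```

```text
sm 3.5 [(np.float32(585.1), np.float32(335.9), np.float32(13.9)), (np.float32(586.5), np.float32(336.7), np.float32(14.0)), (np.float32(567.7), np.float32(313.3), np.float32(15.6))]
L 60 [(np.float32(624.7), np.float32(239.9), np.float32(19.2)), (np.float32(622.5), np.float32(240.3), np.float32(19.4)), (np.float32(620.9), np.float32(240.1), np.float32(21.0)), (np.float32(623.7), np.float32(241.7), np.float32(21.0))]
  bore [(np.float64(626.9), np.float64(239.0), np.float64(18.8), array([19.2, 18.8]))]
noz 5 [(np.float32(423.3), np.float32(-10.3), np.float32(16.4)), (np.float32(444.9), np.float32(23.5), np.float32(15.2)), (np.float32(444.3), np.float32(15.1), np.float32(16.3)), (np.float32(448.3), np.float32(17.3), np.float32(15.8))]
fer 30 [(np.float32(421.7), np.float32(-118.3), np.float32(18.6)), (np.float32(418.5), np.float32(-116.9), np.float32(20.1)), (np.float32(418.5), np.float32(-120.1), np.float32(20.4)), (np.float32(420.3), np.float32(-120.3), np.float32(19.1))]
fer 3 [(np.float32(422.1), np.float32(-118.1), np.float32(24.8)), (np.float32(424.3), np.float32(-113.5), np.floa
[... 778 characters left out ...]
), (np.float32(449.9), np.float32(-271.3), np.float32(20.3)), (np.float32(456.3), np.float32(-271.9), np.float32(20.5))]
x big fer [(np.float32(453.7), np.float32(-269.1), np.float32(20.5)), (np.float32(454.5), np.float32(-271.3), np.float32(22.9)), (np.float32(452.1), np.float32(-265.1), np.float32(20.6)), (np.float32(454.7), np.float32(-264.7), np.float32(20.6))]
x R big [(np.float32(572.7), np.float32(-300.5), np.float32(27.1)), (np.float32(568.7), np.float32(-300.1), np.float32(27.0)), (np.float32(574.5), np.float32(-301.3), np.float32(29.1)), (np.float32(569.1), np.float32(-301.7), np.float32(26.7))]
  bore [(np.float64(572.7), np.float64(-300.7), np.float64(26.4), array([26.4, 26. ]))]
```

Measured positions:

| Item | x, y (mm) | Note |
|---|---|---|
| Wide bore | (572.6, -300.6) | two views agree within 0.1 mm |
| Narrow bore | (626.9, 239.0) | |
| Large seal | ≈ (454, -269) | |
| Small seal | ≈ (585, 336) | |
| Ferrule | ≈ (422, -118) | |
| Nozzle | ≈ (443.5, 19) | |

Next I'll touch the bare bench to find fingertip depth at each opening.

```bash
python3 - <<'E'
from h import *
Q=q(np.pi/2)
r.grip(43/85,30)
r.move_to([440,-195,45],Q)
for w in (43,29):
    r.grip(w/85)
    hit=r.move_l([440,-195,-8],feed=30,max_force=8)
    s=get_state();print(w,hit,s['eef_pos'].round(2),s['width']*85,s['contact_force'].round(1),s['time_s'])
    r.move_l([440,-195,30],feed=150)
    s=get_state();print(s['eef_pos'].round(2))
E
```

```text
43 True [ 439.96 -194.99   -1.94] 43.14261985178792 [-1.3  0.4  8. ] 9.7583
[ 440.52 -195.22   30.3 ]
29 True [ 4.3988e+02 -1.9495e+02 -3.8000e-01] 28.84028937738635 [-1.7  0.9  7.6] 11.3583
[ 440.48 -195.2    30.19]
```

```bash
python3 - <<'E'
from h import *
import pickle
x,y=453.8,-268.8
r.move_to([x,y,60],q(0)); r.grip(57/85,25)
print(get_state()['joints'].round(2))
r.move_l([x,y,1.0],feed=80); r.grip(0.3); r.hold(0.1)
s=get_state();print('w',s['width']*85,s['eef_pos'].round(1),s['contact_force'].round(1))
r.grip(57/85); r.move_l([x,y,40],feed=120)
r.move_l([x,y,41],q(np.pi/2),feed=10) if 0 else r.move_to([x,y,40],q(np.pi/2))
r.move_l([x,y,0.6],feed=80); r.hold(0.1); r.grip(0.3,40); r.hold(0.1)
s=get_state();print('w',s['width']*85,s['eef_pos'].round(2),s['contact_force'].round(1),s['time_s'])
r.move_l([x,y,90],feed=120); r.hold(.1)
s=get_state();print('w',s['width']*85,s['eef_pos'].round(2),s['contact_force'].round(1),s['time_s'])
w=cap('wrist','g1.png')
E
```

```text
[-0.53  0.36 -0.31  0.9  -0.    1.04]
w 38.71074696433731 [ 454.3 -269.     1.9] [-0.7  0.5  4.8]
w 38.24159367429629 [ 454.2  -268.88    1.55] [-1.7  1.7  6.7] 18.0667
w 37.7407312024123 [ 453.28 -268.5    89.11] [ 0.1 -0.5 -1.3] 19.0583
```

View pics/g1.png

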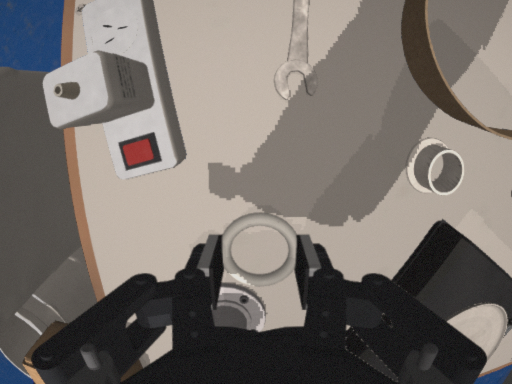

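```bash
python3 - <<'E'
from h import *
c=cap('wrist')
im=cv2.cvtColor(c['frame'],cv2.COLOR_RGB2BGR)[195:315,180:340]
cv2.imwrite('pics/g1z.png',cv2.resize(im,(800,600),interpolation=cv2.INTER_CUBIC))
import pickle;pickle.dump(c,open('g1.pkl','wb'))
s=get_state();print(s['eef_pos'].round(2));x,y,z=s['eef_pos']
for dz in (-4,0,2.5,6): 
    a=wproj(c,(x,y+21.5,z+dz));b=wproj(c,(x,y-21.5,z+dz));t=wproj(c,(x-21.5,y,z+dz));bo=wproj(c,(x+21.5,y,z+dz));print(dz,np.round([a,b,t,bo],1).tolist())
d=c['depth'];print(d[215:222,260],d[240,222:230],d[240,290:300])
E
```

```text
[ 453.42 -268.59   89.25]
-4 [[298.8, 245.7], [220.9, 245.8], [260.0, 209.3], [259.9, 278.7]]
0 [[299.7, 249.0], [220.1, 249.1], [260.0, 212.0], [259.9, 282.5]]
2.5 [[300.3, 251.2], [219.5, 251.3], [260.0, 213.7], [259.9, 285.0]]
6 [[301.2, 254.3], [218.8, 254.4], [260.1, 216.2], [259.9, 288.5]]
[146.79535 147.38461 146.55069 145.98242 145.79109 146.45967 145.09305] [149.61847 150.02528 149.28642 149.88133 149.8928  149.67154 149.1633
 151.29337] [149.74457 148.24739 149.41678 149.73108 149.31471 148.83891 151.74513
 146.482   142.80136 142.9495 ]
```

View pics/g1z.png

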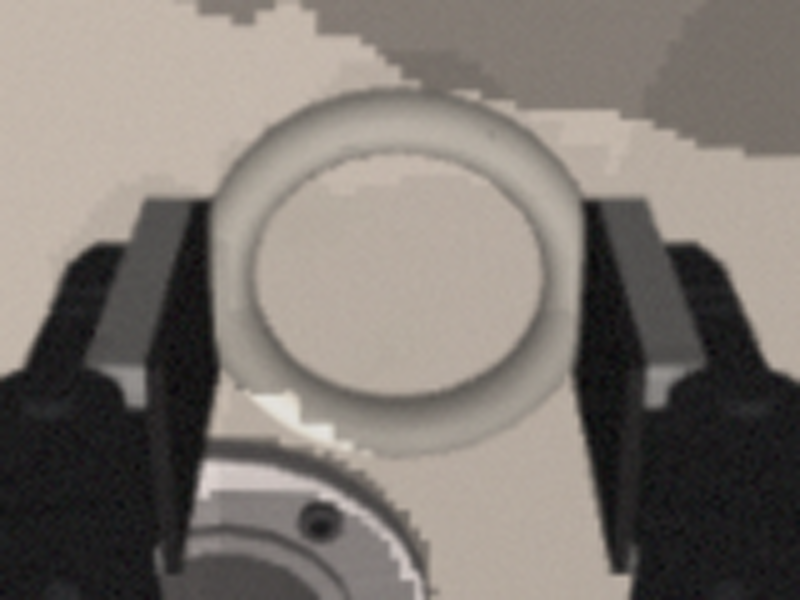

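The seal is held level and centred, and its mid-plane sits about 2.5 mm above the TCP, as planned. Now I'll carry it to the wide head.

```bash
cat >> h.py <<'E'
def fine(p,psi,feed=40,mf=None,n=2):
    "go to p, then correct steady error using the read-back"
    p=np.array(p,float);cmd=p.copy()
    for i in range(n):
        h=r.move_l(list(cmd),q(psi),feed=feed,max_force=mf); r.hold(0.15)
        e=p-get_state()['eef_pos']
        if h or np.abs(e).max()<0.2: break
        cmd+=e
    s=get_state();print('at',s['eef_pos'].round(2),'F',s['contact_force'].round(1),'w',round(s['width']*85,1),'t',round(s['time_s'],1),'hit',h)
    return cmd,h
E
python3 - <<'E'
from h import *
x,y=572.6,-300.6;p=np.pi/2
r.move_to([x,y,95],q(p))
fine([x,y,70],p,80)
fine([x,y,59.7],p,30,12,3)
cap('wrist','p1.png')
E
```

```text
at [ 572.46 -300.4    69.4 ] F [-0.2  0.1 -0. ] w 38.0 t 20.7 hit False
at [ 572.55 -300.59   59.56] F [-0.5 -0.6  0.4] w 38.0 t 21.3 hit False
```

View pics/p1.png

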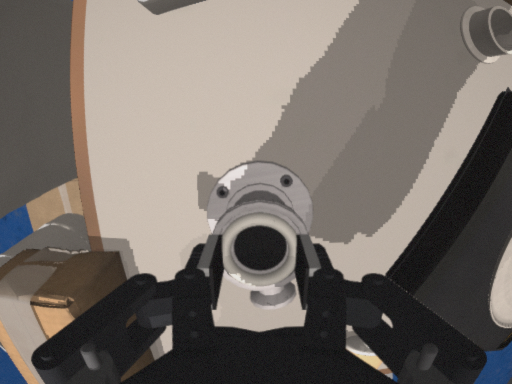

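The seal sits concentric over the bore at (260,250). Releasing it now.

```bash
python3 - <<'E'
from h import *
x,y=572.6,-300.6;p=np.pi/2
r.grip(60/85); r.move_l([x,y,110],feed=120); r.hold(.15)
import pickle
c=cap('wrist','p2.png');pickle.dump(c,open('p2.pkl','wb'));print(get_state()['eef_pos'],get_state()['time_s'])
g=ortho(c,(x,y),40,61,.2)[...,::-1];g=np.ascontiguousarray(g)
cv2.imwrite('pics/p2o.png',g)
print(darkhole(g,(x,y),40,.2),circ(g,(x,y),40,.2,21.5))
P=c['depth']
E
```

```text
[ 572.07043621 -300.3600005   108.95634378] 22.5
[(np.float64(571.4), np.float64(-300.6), np.float64(27.1), array([27.4, 27.2]))] [(np.float32(572.6), np.float32(-301.1), np.float32(21.8)), (np.float32(573.4), np.float32(-301.6), np.float32(20.9)), (np.float32(571.4), np.float32(-300.8), np.float32(22.8)), (np.float32(573.1), np.float32(-302.4), np.float32(21.8))]
```

View pics/p2o.png

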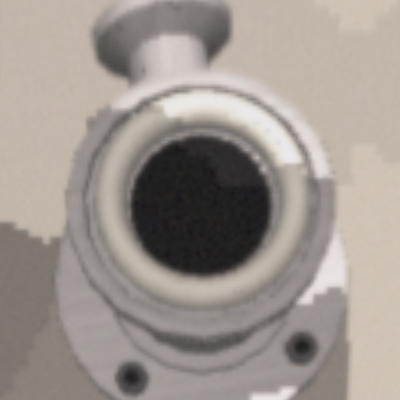

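The large seal is seated and concentric in the recess: the ring is centred at about (201,196) in the rectified view, inside the rim. Next is the ferrule.

```bash
python3 - <<'E'
from h import *
x,y=422,-118.2;p=np.pi/2
r.grip(68/85)
r.move_to([x,y,90],q(p))
fine([x,y,13],p,80)
r.grip(0.3,40); r.hold(.1); z0=get_state()['eef_pos'][2]
s=get_state();print(s['width']*85,s['eef_pos'].round(2))
r.move_l([x,y,60],feed=100);r.hold(.1);cap('wrist','f1.png')
s=get_state();print(s['width']*85,s['eef_pos'].round(2),s['contact_force'])
E
```

```text
at [ 421.67 -118.12   12.63] F [ 0.1  0.  -0.2] w 67.9 t 25.4 hit False
40.749316119658076 [ 421.65 -117.95   12.99]
40.346589515444855 [ 421.4  -118.04   59.28] [-0.2405004   0.06632442 -1.11611699]
```

View pics/f1.png

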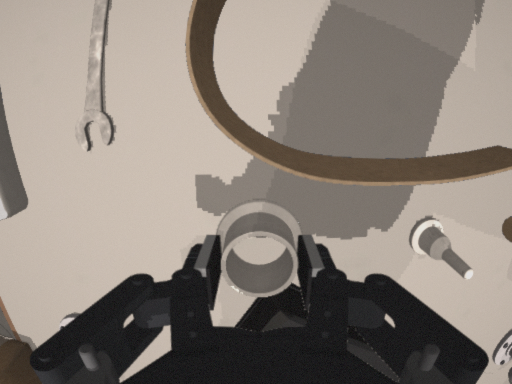

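```bash
python3 - <<'E'
from h import *
x,y=572.6,-300.6;p=np.pi/2
r.move_l([422,-118.2,125],feed=180)
r.move_to([x,y,125],q(p))
fine([x,y,85],p,80)
fine([x,y,75.2],p,15,6,3)
r.grip(68/85); r.hold(.1); r.move_l([x,y,135],feed=120); r.hold(.15)
import pickle
c=cap('wrist','f2.png');pickle.dump(c,open('f2.pkl','wb'))
s=get_state();print(s['eef_pos'],s['time_s'])
g=np.ascontiguousarray(ortho(c,(x,y),40,92,.2)[...,::-1]);g2=np.ascontiguousarray(ortho(c,(x,y),40,64,.2)[...,::-1])
cv2.imwrite('pics/f2o.png',np.hstack([g,g2]));print(circ(g,(x,y),40,.2,20),circ(g2,(x,y),40,.2,25))
E
```

```text
at [ 572.23 -300.45   84.34] F [-0.3  0.1 -1.8] w 40.4 t 29.3 hit False
at [ 572.53 -300.58   78.54] F [0.2 0.3 5.5] w 40.1 t 29.9 hit True
[ 572.10587567 -300.33937514  133.97785724] 31.1667
[(np.float32(574.6), np.float32(-301.4), np.float32(19.3)), (np.float32(573.8), np.float32(-301.2), np.float32(18.7)), (np.float32(572.8), np.float32(-299.8), np.float32(19.0)), (np.float32(575.6), np.float32(-301.4), np.float32(20.2))] [(np.float32(592.4), np.float32(-301.2), np.float32(25.1)), (np.float32(591.0), np.float32(-301.2), np.float32(23.8)), (np.float32(588.8), np.float32(-299.8), np.float32(25.3)), (np.float32(591.0), np.float32(-302.1), np.float32(23.9))]
```

View pics/f2o.png

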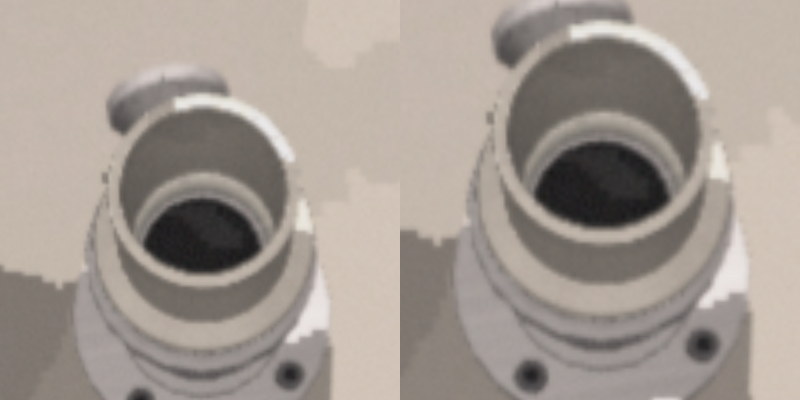

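Contact came about 3.5 mm early, at TCP 78.5 against the expected 75. I'll check the heights with depth before going further.

```bash
cat >> h.py <<'E'
def wpts(c):
    d=c['depth'].astype(float);v,u=np.mgrid[:d.shape[0],:d.shape[1]]
    a=(u-c['cx'])/c['fx'];b=(v-c['cy'])/c['fy'];t=np.maximum(np.hypot(a,b),1e-9);k=np.tan(t)/t
    p=np.stack([a*k*d,-b*k*d,-d,np.ones_like(d)],-1)
    return (p@np.array(c['extrinsics']).T)[...,:3]
E
python3 - <<'E'
from h import *
import pickle
c=pickle.load(open('p2.pkl','rb'));P=wpts(c);x,y=572.6,-300.6
def ring(P,r0,r1,zl,zh,n=8):
    d=np.hypot(P[...,0]-x,P[...,1]-y);a=np.arctan2(P[...,1]-y,P[...,0]-x);o=[]
    for k in range(n):
        m=(d>r0)&(d<r1)&(a>=-np.pi+2*np.pi*k/n)&(a<-np.pi+2*np.pi*(k+1)/n)&(P[...,2]>zl)&(P[...,2]<zh)
        o.append((round(float(np.median(P[m][:,2])),1),int(m.sum())) if m.any() else None)
    return o
print('seal crest',ring(P,16,19,45,80));print('rim',ring(P,24.5,26.5,45,80));print('base',ring(P,32,36,-10,30))
c=pickle.load(open('f2.pkl','rb'));P=wpts(c)
print('fer top',ring(P,17,20.5,85,110));print('flange',ring(P,22,24,55,80));
# same on the bench
x,y=422,-118.2;c=pickle.load(open('w_fer.pkl','rb'));P=wpts(c);print('bench fer top',ring(P,17,20.5,22,45),'fl',ring(P,22,24,-5,20), 'bench',ring(P,32,40,-10,12))
x,y=572.6,-300.6
cs=cap('scene','s1.png');ct=cap('top','t1.png')
z=cv2.resize(cs['frame'][215:275,320:400,::-1],(800,600),interpolation=cv2.INTER_CUBIC);cv2.imwrite('pics/s1z.png',z)
E
```

```text
seal crest [(64.4, 69), (64.4, 80), (64.2, 111), (64.4, 107), (64.6, 96), (64.8, 90), (64.8, 85), (64.6, 78)]
rim [(59.5, 90), (59.5, 81), (59.6, 74), (59.6, 75), (59.6, 69), (59.6, 75), (59.5, 80), (59.6, 94)]
base [(7.6, 151), (7.9, 138), (7.4, 47), None, None, (7.5, 45), (7.7, 141), (7.8, 152)]
fer top [(92.7, 153), (94.7, 105), (94.4, 137), (92.8, 188), (94.4, 109), (94.9, 44), (94.3, 57), (92.3, 129)]
flange [(68.8, 96), (69.6, 63), (69.7, 20), None, None, (69.0, 29), (68.4, 71), (68.2, 115)]
bench fer top [(28.7, 54), (29.5, 36), (29.6, 29), (29.4, 28), (29.6, 28), (29.8, 26), (29.0, 34), (28.7, 50)] fl [(3.4, 35), (3.8, 31), (3.4, 15), None, None, (3.6, 18), (3.8, 30), (3.6, 36)] bench [(-0.8, 194), (-0.8, 187), (-0.9, 175), (-0.9, 178), (-0.8, 170), (-0.9, 178), (-0.8, 195), (-0.7, 175)]
```

View pics/s1z.png

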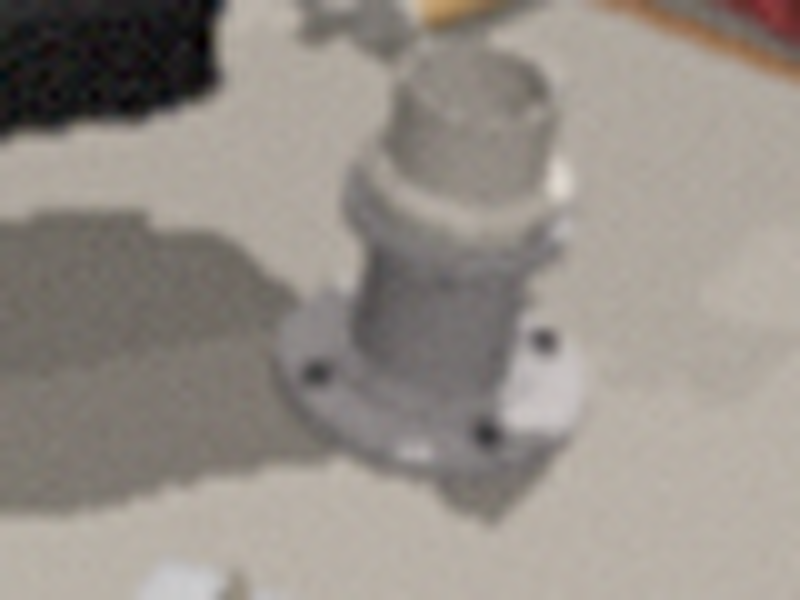

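The early contact was my arithmetic slip. An 8 mm seal on the floor at 57 has its top at 65, so the expected ferrule top is 95, and depth reads about 94.6 + 0.4 bias. Before the ferrule went on, the seal crest stood 5.0 mm above the rim, so it is seated. On to the small seal.

```bash
python3 - <<'E'
from h import *
import pickle
x,y=585.2,336.0
r.move_l([572.6,-300.6,170],feed=200)
r.move_to([x,y,150],q(np.pi/2)); r.grip(44/85,25)
print(get_state()['time_s'])
r.move_l([x,y,50],q(0) ,feed=120) if 0 else r.move_to([x,y,50],q(0))
fine([x,y,2.2],0,80); r.grip(0.1); r.hold(0.1)
s=get_state();print('w',s['width']*85,s['eef_pos'].round(1),s['contact_force'].round(1))
r.grip(44/85); r.move_l([x,y,35],feed=120)
r.move_to([x,y,35],q(np.pi/2))
fine([x,y,2.0],np.pi/2,80); r.grip(0.1,40); r.hold(0.1)
s=get_state();print('w',s['width']*85,s['eef_pos'].round(2),s['contact_force'].round(1),s['time_s'])
r.move_l([x,y,90],feed=120); r.hold(.1)
s=get_state();print('w',s['width']*85,s['eef_pos'].round(2),s['contact_force'].round(1),s['time_s'])
c=cap('wrist');im=cv2.cvtColor(c['frame'],cv2.COLOR_RGB2BGR)[195:315,180:340]
cv2.imwrite('pics/g2z.png',cv2.resize(im,(800,600),interpolation=cv2.INTER_CUBIC))
x,y,z=s['eef_pos']
for dz in (0,1.5,3): 
    print(dz,[np.round((np.array(wproj(c,(x+a,y+b,z+dz)))-(180,195))*5).tolist() for a,b in ((0,14.5),(0,-14.5),(-14.5,0),(14.5,0))])
E
```

```text
34.225
at [584.82 335.76   1.6 ] F [ 0.4 -1.1  0.1] w 44.4 t 36.9 hit False
w 25.874750142870475 [584.8 335.8   1.8] [-0.6 -0.4  4.4]
at [584.87 335.81   1.55] F [-0.1  0.5 -0.9] w 44.0 t 40.6 hit False
w 25.199575095576357 [584.89 335.81   1.79] [-0.7 -0.3  5.6] 41.0
w 25.296813291619102 [584.65 335.69  88.86] [ 0.2  1.  -0.3] 41.9917
0 [[535.0, 270.0], [266.0, 270.0], [401.0, 147.0], [400.0, 385.0]]
1.5 [[536.0, 277.0], [265.0, 277.0], [401.0, 153.0], [400.0, 392.0]]
3 [[538.0, 283.0], [263.0, 283.0], [401.0, 158.0], [400.0, 399.0]]
```

View pics/g2z.png

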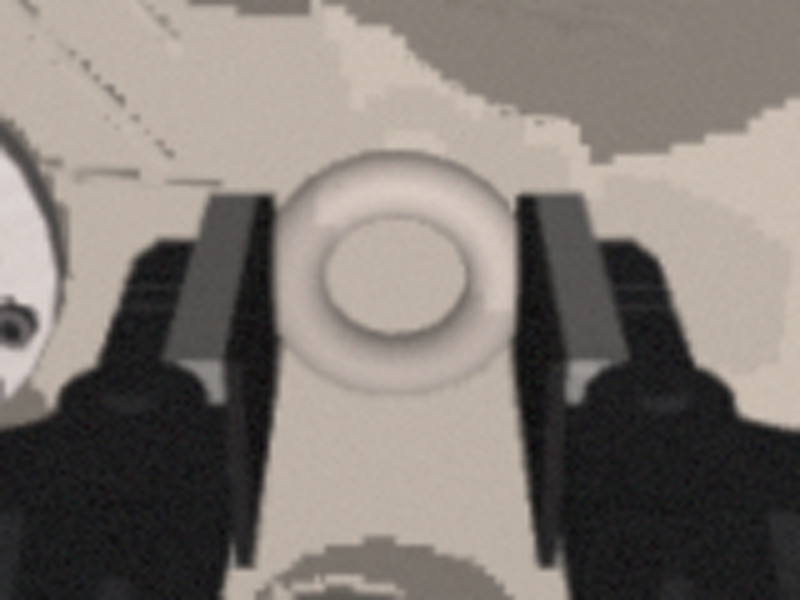

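```bash
python3 - <<'E'
from h import *
import pickle
x,y=626.9,239.0;p=np.pi/2
w=pickle.load(open('w_sm.pkl','rb'));print('2nd view bore',darkhole(ortho(w,(x,y),30,57,.4),(x,y),30,.4))
r.move_l([585.2,336,115],feed=150)
r.move_to([x,y,115],q(p))
fine([x,y,75],p,80)
fine([x,y,60.7],p,30,12,3)
c=cap('wrist');im=cv2.cvtColor(c['frame'],cv2.COLOR_RGB2BGR)[195:315,180:340]
cv2.imwrite('pics/p3z.png',cv2.resize(im,(800,600),interpolation=cv2.INTER_CUBIC))
E
```

```text
2nd view bore [(np.float64(651.6), np.float64(248.3), np.float64(13.2), array([14.8, 13.2])), (np.float64(627.1), np.float64(239.0), np.float64(18.2), array([18. , 18.4]))]
at [626.54 238.7   74.41] F [ 0.6 -0.5 -0.4] w 25.1 t 44.1 hit False
at [626.88 239.    60.56] F [ 0.7  0.2 -0.3] w 25.3 t 44.8 hit False
```

View pics/p3z.png

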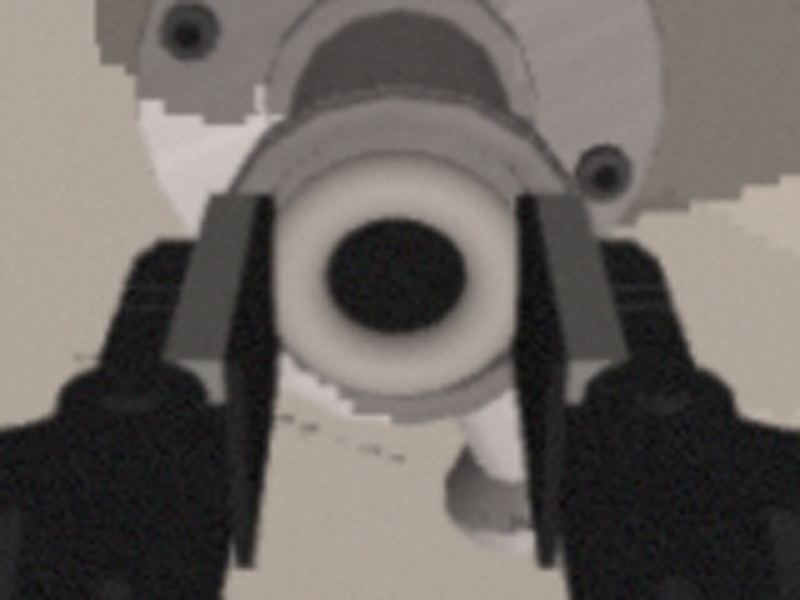

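The second view agrees on the bore centre, and the seal is concentric over it. Releasing, then checking by depth.

```bash
cat >> h.py <<'E'
def ring(P,x,y,r0,r1,zl,zh,n=8):
    d=np.hypot(P[...,0]-x,P[...,1]-y);a=np.arctan2(P[...,1]-y,P[...,0]-x);o=[]
    for k in range(n):
        m=(d>r0)&(d<r1)&(a>=-np.pi+2*np.pi*k/n)&(a<-np.pi+2*np.pi*(k+1)/n)&(P[...,2]>zl)&(P[...,2]<zh)
        o.append(round(float(np.median(P[m][:,2])),1) if m.any() else None)
    return o
E
python3 - <<'E'
from h import *
x,y=626.9,239.0;p=np.pi/2
r.grip(42/85); r.hold(.1); r.move_l([x,y,110],feed=120); r.hold(.15)
c=cap('wrist');P=wpts(c);print(get_state()['eef_pos'],get_state()['time_s'])
print('crest',ring(P,x,y,10,12,45,80),'rim',ring(P,x,y,17.5,19.5,45,80))
g=np.ascontiguousarray(ortho(c,(x,y),40,60.5,.2)[...,::-1]);cv2.imwrite('pics/p4o.png',g)
E
```

```text
[626.37061915 238.81528348 108.92746806] 46.025
crest [63.3, 63.2, 63.6, 63.5, 63.5, 63.7, 63.4, 63.5] rim [59.4, 59.5, 59.5, 59.9, 59.5, 59.6, 59.5, 59.7]
```

View pics/p4o.png

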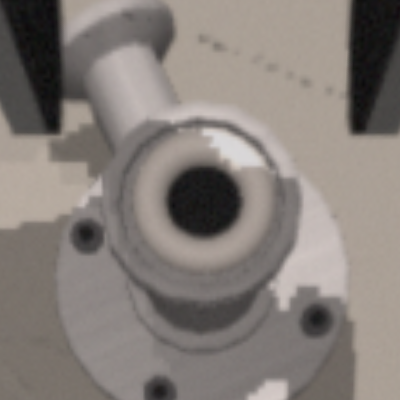

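The small seal crest stands 4.0 mm above the rim all round, so it is seated. Now the nozzle.

```bash
python3 - <<'E'
from h import *
import pickle
c=pickle.load(open('w_noz.pkl','rb'));P=wpts(c)
near=np.hypot(P[...,0]-444,P[...,1]-19)<25
for a,b in ((63,70),(38,62),(5,12)):
    p=P[near&(P[...,2]>a)&(P[...,2]<b)];print(a,b,len(p),p.min(0).round(1),p.max(0).round(1),((p.min(0)+p.max(0))/2).round(1))
x,y=443.8,18.8;p=np.pi/2
r.grip(46/85,40)
r.move_l([626.9,239,150],feed=180)
r.move_to([x,y,150],q(p)); r.hold(.15)
c=cap('wrist','n0.png');P=wpts(c)
near=np.hypot(P[...,0]-444,P[...,1]-19)<25
for a,b in ((63,70),(38,62),(5,12)):
    q_=P[near&(P[...,2]>a)&(P[...,2]<b)];print(a,b,len(q_),q_.min(0).round(1),q_.max(0).round(1),((q_.min(0)+q_.max(0))/2).round(1))
E
```

```text
63 70 79 [439.9  16.3  63.1] [447.7  24.1  67.5] [443.8  20.2  65.3]
38 62 72 [439.1  16.2  38.3] [442.6  24.7  62. ] [440.8  20.5  50.2]
5 12 289 [427.8   4.5   5. ] [458.3  35.3  11.9] [443.   19.9   8.5]
63 70 92 [439.5  16.5  63.2] [448.1  24.6  68. ] [443.8  20.6  65.6]
38 62 97 [438.7  15.4  38.2] [444.2  25.2  61.9] [441.5  20.3  50. ]
5 12 326 [428.   5.   5.] [456.9  36.   11.9] [442.4  20.5   8.5]
```

View pics/n0.png

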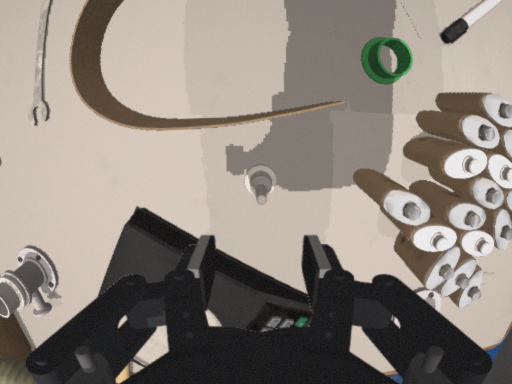

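```bash
python3 - <<'E'
from h import *
x,y=443.7,20.4;p=np.pi/2
fine([x,y,90],p,120,None,1)
fine([x,y,15],p,80,10)
r.grip(0.1,40); r.hold(.1)
s=get_state();print(s['width']*85,s['eef_pos'].round(2),s['contact_force'].round(1))
z0=s['eef_pos'][2]
r.move_l([x,y,130],feed=150); r.hold(.1)
s=get_state();print(s['width']*85,s['eef_pos'].round(2),s['contact_force'].round(1))
x,y=626.9,239
r.move_to([x,y,150],q(p)); r.hold(.1); cap('wrist','n1.png')
print(z0,s['time_s'])
E
```

```text
at [444.38  20.44  90.78] F [ 0.  -0.6  0.3] w 46.3 t 48.7 hit False
at [443.35  20.37  14.6 ] F [0.5 0.4 0.2] w 46.3 t 50.4 hit False
17.83701053095461 [443.4   20.4   14.72] [-0.9  0.6  6. ]
17.679068381705786 [443.04  20.38 129.02] [ 0.3  0.3 -0.6]
14.715138929129152 51.8417
```

View pics/n1.png

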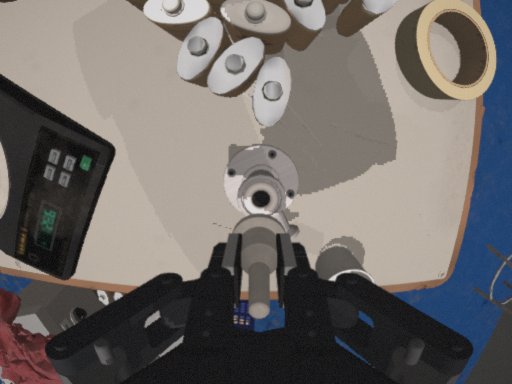

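Nozzle is held upright over the narrow head. The underside should meet the seal at z=64, so TCP ≈ 78.7.

```bash
python3 - <<'E'
from h import *
x,y=626.9,239.0;p=np.pi/2
fine([x,y,90],p,80)
c,h=fine([x,y,81],p,40,8)
r.move_l([c[0],c[1],c[2]-5],feed=10,max_force=4); r.hold(.1)
s=get_state();print(s['eef_pos'].round(2),s['contact_force'].round(1),s['time_s'])
if s['eef_pos'][2]<80.5:
    r.grip(46/85); r.hold(.1)
    r.move_l([x,y,165],feed=120); r.hold(.2)
    c=cap('wrist','n2.png');P=wpts(c);near=np.hypot(P[...,0]-x,P[...,1]-y)<25
    for a,b in ((126,136),(104,122),(66,78)):
        q_=P[near&(P[...,2]>a)&(P[...,2]<b)]
        if len(q_): print(a,b,len(q_),q_.min(0).round(1),q_.max(0).round(1),((q_.min(0)+q_.max(0))/2).round(1))
    print('flange',ring(P,x,y,12.5,15,66,78))
E
```

```text
at [626.54 238.89  89.35] F [-0.4  0.2 -0.8] w 17.8 t 54.5 hit False
at [626.97 239.02  81.06] F [-0.2  0.1  0.4] w 17.6 t 55.0 hit False
[627.13 239.1   78.84] [-0.   0.8  5.5] 55.5
126 136 153 [623.1 234.4 126. ] [631.6 242.2 131.8] [627.4 238.3 128.9]
104 122 123 [622.5 234.  104.2] [626.2 242.6 121.8] [624.3 238.3 113. ]
66 78 522 [611.3 222.3  66.1] [639.2 253.5  77.9] [625.3 237.9  72. ]
flange [70.4, 70.8, 70.8, None, 70.4, 70.1, 69.9, 69.7]
```

```bash
ls pics
```

```text
cr0.png
f1.png
f2.png
f2o.png
g1.png
g1z.png
g2z.png
n0.png
n1.png
n2.png
o1.png
p1.png
p2.png
p2o.png
p3z.png
p4o.png
s1.png
s1z.png
scene0.png
t1.png
top0.png
w1.png
w_L.png
w_R.png
w_big.png
w_fer.png
w_noz.png
w_sm.png
wrist0.png
```

```bash
python3 - <<'E'
from h import *
import pickle
c=pickle.load(open('w_noz.pkl','rb'));P=wpts(c);print('bench nozzle flange',ring(P,443.7,20.3,12.5,15,2,14))
x,y=572.6,-300.6
w=cap('wrist');im1=cv2.resize(w['frame'][100:260,160:360,::-1],(400,320),interpolation=cv2.INTER_CUBIC)
r.move_l([626.9,239,190],feed=150)
r.move_to([x,y,170],q(np.pi/2)); r.hold(.2)
c=cap('wrist','e1.png');P=wpts(c);near=np.hypot(P[...,0]-x,P[...,1]-y)<30
for a,b in ((93,98),(66,72)):
    q_=P[near&(P[...,2]>a)&(P[...,2]<b)];print(a,b,len(q_),q_.min(0).round(1),q_.max(0).round(1),((q_.min(0)+q_.max(0))/2).round(1))
print('top',ring(P,x,y+0,18,19.5,85,110),'flange',ring(P,x,y,22.5,24,60,80))
B=pickle.load(open('w_fer.pkl','rb'));P=wpts(B);print('bench: top',ring(P,422,-118.2,18,19.5,22,45),'fl',ring(P,422,-118.2,22.5,24,-4,15))
q_=P[(np.hypot(P[...,0]-422,P[...,1]+118)<30)&(P[...,2]>28)&(P[...,2]<33)];print(q_.min(0),q_.max(0))
im2=cv2.resize(c['frame'][100:260,160:360,::-1],(400,320),interpolation=cv2.INTER_CUBIC)
r.move_to([450,0,300],q(np.pi/2)); r.hold(.2)
t=cap('top','t2.png');s=cap('scene','s2.png')
f=lambda c,u,v:cv2.resize(c['frame'][v-32:v+32,u-40:u+40,::-1],(400,320),interpolation=cv2.INTER_CUBIC)
cv2.imwrite('pics/e2.png',cv2.resize(np.vstack([np.hstack([im1,im2]),np.hstack([f(s,232,165),f(s,364,240)])]),(750,600)))
print(get_state()['time_s'],get_state()['contact_force'])
E
```

```text
bench nozzle flange [6.5, 7.0, 6.4, 6.5, 6.2, 6.2, 6.4, 6.4]
93 98 501 [ 553.9 -319.9   93. ] [ 592.2 -282.5   96.8] [ 573.  -301.2   94.9]
66 72 776 [ 547.9 -326.3   66.1] [ 589.9 -276.9   72. ] [ 568.9 -301.6   69.1]
top [91.1, 94.8, 94.8, 95.0, 94.9, 95.2, 91.4, 90.5] flange [69.1, 69.5, 69.5, None, None, 68.7, 68.7, 68.5]
bench: top [27.4, 29.5, 29.2, 29.4, 29.4, 29.8, 29.0, 27.6] fl [3.1, 3.6, 3.4, None, None, 3.3, 3.8, 3.5]
[ 402.89708666 -137.28790496   28.02189931] [440.87144154 -99.78777892  31.87411812]
61.3 [ 0.21185329 -0.12792104  0.49455393]
```

View pics/e2.png

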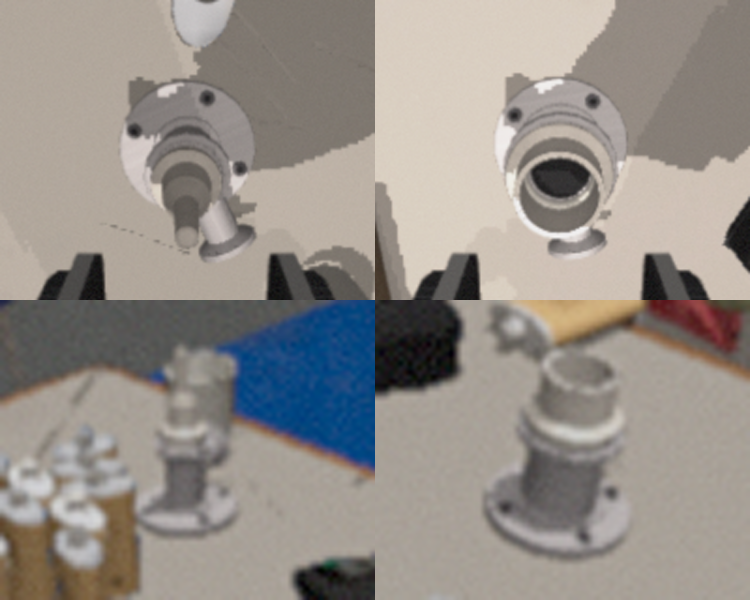

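View pics/t2.png

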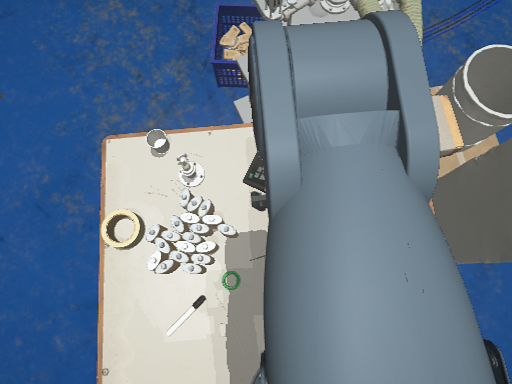

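Both assemblies look upright in the wrist and scene views. The wide head at lower right carries the ferrule on the white seal, and the narrow one at left carries the nozzle. In the top view the tape (121,229) and cup (157,142) are where they began. Handing in.

```bash
python3 - <<'E'
from h import *
print(r.hand_in());print(get_state()['time_s'])
E
```

```text
the job is handed in; nothing more can be done
None
the job is handed in; nothing more can be done
```

I set both seals in their recesses, stood the ferrule on the large seal and the nozzle on the small one, and handed in at about 61 s with the gripper clear. `hand_in` gives no verdict, so the results below are from my own checks.

- **Seals:** before the parts went on, the seal crests stood 5.0 mm (large) and 4.0 mm (small) above the rims, as they should when fully down. Both looked centred in their recesses.
- **Ferrule:** its top is at about 95 mm, as expected, and within about 1 mm of the head's axis. Uneven flange heights put its tilt at about 0.02 rad.
- **Nozzle:** its tip is at about 131 mm, as expected, and about 1 mm off axis. Its tilt is at most about 0.04 rad by the same measure, against a limit of 0.08.
- **One disagreement:** the ferrule touched about 3.5 mm earlier than I predicted. I had worked the seal's top out as 62 mm instead of 65 mm, and the depth check agreed with 65 mm.
- **Not checked:** the arm blocked the top camera at the end, so I did not measure the lying bottle's final position. I never worked near it. The tape roll and cup were seen unmoved.

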